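# Roll the support roller up to its stop

### The arm

A 6-joint arm with a two-finger parallel gripper is mounted at the origin on the work surface. World frame = base frame: x ahead of the robot, y to its left, z up, the work surface at z = 0. Lengths are in mm, angles in rad, forces in N, time in s.
With the tool pointing down it reaches from about 275 to 750 mm from the base axis. Payload 10.2 kg.
Tool frame: the origin (TCP) lies at the very end of the fingers, on their centre line; the grasp point (between the pads) lies 19 mm behind it; y points along the fingers, x is the direction in which the jaws open and shut, and the axes are right-handed (so a half turn about y gives the same grasp; the last joint's range is limited). The gripper opens to 85 mm and grips with 20 to 120 N. Pads are 22 mm wide; open, the fingers measure 114 mm over their backs; the gripper's body (76 mm by 85 mm) begins 54 mm behind the grasp point. The pads swing forward as they close: fully open they stand 13 mm farther back than shut.
Start: joints at [1.043, 0.313, 1.498, -0, 1.331, -0.223], TCP at [157.567, 500.803, 231.294] pointing down, gripper open.
Joint ranges: [-2.94, 2.94], [-0.97, 2.17], [0.19, 2.56], [-1.23, 4.37], [0.02, 3.11], [-2.88, 2.88]. Speed limits (rad/s): [2.39, 2.39, 3.01, 3.14, 3.14, 3.14].

### API

Orientations are given as a unit quaternion [w, x, y, z].
In Python, from rig import telemetry, imaging, ctrl gives the robot as it stands.
- The arm moves only by the shell command python3 -m handwheel 'ROWS' [FORCE]. ROWS is JSON, a list of rows, each an object with "delta_pos": the shift along the tool's x, y, z in cm, a list of three; "twist": the turn, a rotation vector about the tool's x, y, z in rad, a list of three; "jaw": the opening, from 0 (shut) to 1 (fully open). A call has exactly 10 rows; each row is the pose to reach, as a shift and turn from the pose commanded when the call began, along the tool's axes at that moment; what a row does not reach only later rows make up. A row lasts 1/12 s, in which the tool goes at most 41.7 mm and 7.16 degrees, less where a joint would pass 70% of its speed; a pose out of reach is approached as far as the arm can. A call with a gripper value outside its range is refused whole. The fingers move at their own pace and stop on an object; FORCE is the grip in N (left out, the last holds). Time passes only in rows, so rows that repeat a pose let the fingers close, or fill a call up. It gives the time, the measured TCP pose, the force and the opening at its end, in the units of the state.
- telemetry.sense(): the state, without advancing time (a new reading comes with each control period).
- imaging.capture(name): name is "side" or "top" or "wrist"; returns a dict with "frame" (420x560x3 uint8, red, green, blue), "z_map" (420x560 float32, mm along the optical axis (not along the pixel's ray), 0 where there is no reading), "fx", "fy", "cx", "cy" (pixels), "D" ([k1, k2, p1, p2, k3] as OpenCV has them; the pictures are not rectified), "rvec" (rotation vector, rad) and "tvec" (3), from world to camera coordinates, as OpenCV has them. Camera axes: x right, y down, z forward; pixel columns grow to the right and rows downward; lengths in mm; the calibration is good to about 2 mm. A picture is of the moment at which its call begins.
- ctrl.finish_job(): hands the job in, once; it reports no verdict.
The state is a dict: "time_s": time; "joints": joint angles; "dq": joint speeds; "tau": joint torques, N m; "eef_pos": TCP position; "ee_rot": TCP orientation; "force": force on the tool from outside, world axes, zero at the start; "wrist_torque": the same for the moment, N m; "grip_width": opening from 0.0 (shut) to 1.0 (fully open).
Only numpy, scipy, OpenCV 4.12 (cv2) and the standard library are available. Lean on these libraries where they do the work, as an engineer would, in place of code of your own. Each camera call takes 0.05 s, during which the arm holds its last target.

### The job

Push the dark support roller slowly and steadily with your fingertips up the shallow ramp and over the crest until it lies in its seat against the red stop plate, and leave it resting there. Keep your fingers on it all the way up so that it never runs loose on the slope or rolls back to the yellow lip at the low end; do not grasp or lift it, and leave the loose things around the ramp where they stand.

Things in the scene. Friction and masses are not known exactly. Their poses are not given: they have to be found in the camera images.
- roller: Loose support roller: dark graphite cylinder, 56 mm diameter, 120 mm long, about 0.5 kg, copper bands, steel end discs. Origin at its centre; its y axis is the roller's axis (x and z turn as it rolls). It starts across the landing, its axis 15 to 40 mm uphill of where it would touch the yellow lip. Slippery (friction 0.3), rolls almost freely; if pushed faster than 0.1 m/s it may run ahead of the fingers.
- ramp: Fixed ramp, 300 mm long, 146 mm wide: aluminium deck, 126 mm wide between blue side cheeks that stand 12 mm above it (3 mm play at each end of the roller), yellow lip at the low end, red stop plate at the high end. Origin on the table under its middle; x axis level, pointing uphill from yellow lip to red stop, y to the left, z up. Level landing: deck 14 mm above the table, ramp x -142 to -50 mm.
- lip (a point): Middle of the yellow lip's top, 24 mm above the table; the lip spans ramp x -150 to -142 mm. The roller touches it when its axis is at ramp x = -121 mm.
- crest (a point): Middle of the crest, the deck's highest line: ramp x = +80 mm, 32 mm above the table. Beyond it the deck falls 8 degrees to the red stop plate (face at ramp x = +138 mm, top 70 mm above the table): this is the seat. Once its axis is past the crest the roller runs the last 30 mm into the seat by itself and stays there.
- slope (a point): Point on the middle of the deck at the foot of the slope (ramp x = -50 mm, 14 mm above the table). From here the deck climbs 8 degrees to the crest. Its x axis runs up the slope, z is square to the slope's surface.
- seat (a point): Where the roller's centre lies when it is seated against the stop plate: ramp x = +110 mm, 56 mm above the table.
- paddle: Bystander, to be left alone: flat shaping paddle with handle, about 220 mm long, lying on the table; origin at its underside.
- nozzle: Bystander, to be left alone: brass torch nozzle standing upright, 32 mm diameter, 72 mm high; origin at the centre of its underside.
- glass_stub: Bystander, to be left alone: clear open glass ring, 48 mm diameter, 45 mm high, standing; origin at the centre of its underside.
- chock: Bystander, to be left alone: loose wooden block 60 x 30 x 26 mm; origin at the centre of its underside.
- collar: Bystander, to be left alone: steel collar ring, 60 mm diameter, 18 mm high, lying flat; origin at the centre of its underside.
- jar: Bystander, to be left alone: small amber jar with steel cap, 56 mm diameter, 75 mm high; origin at the centre of its underside.
- wrench: Bystander, to be left alone: steel wrench about 170 mm long lying on the table; origin at its underside.

How it is judged:
By the outcome, as a careful person would: the job done as asked, in the order asked, and still so for the second after the job is handed in, with the robot touching nothing.
It also fails if it takes over 42 s, if anything falls off the work surface, if the arm or the gripper's body presses on something with over 40 N, if the wrist force passes 120 N, or if a joint passes its speed limit or range.

## Working session

There is one attempt and no reset: what is moved stays moved. The work goes in short steps, Python scripts to look and compute and a shell command to move; the robot and the scene stay as the last step left them, time stands still between calls to the robot, and variables do not carry over. Pictures are saved under pics/ and viewed, and the job is handed in when it is done.

```bash
ls; mkdir -p pics; python3 - <<'E'
from rig import telemetry, imaging
import cv2,pickle
print(telemetry.sense())
for n in ["top","side"]:
    d=imaging.capture(n); pickle.dump(d,open(n+'.pkl','wb'))
    cv2.imwrite(f'pics/{n}0.png',d['frame'][:,:,::-1])
    print(n,d['fx'],d['fy'],d['cx'],d['cy'],d['D'],d['rvec'],d['tvec'])
E
```

```text
pics
{'time_s': 0.0, 'joints': array([ 1.04262734e+00,  3.13448810e-01,  1.49845855e+00,  1.63776045e-05,
        1.33099770e+00, -2.23387861e-01]), 'dq': array([-0.00060279, -0.00082976, -0.0001635 , -0.00108261,  0.00056197,
       -0.00072237]), 'tau': array([ 5.02076873e-04, -4.12255275e+01, -2.59746248e+01, -1.87016603e-04,
        4.08823136e-03, -1.04067675e-05]), 'eef_pos': array([157.40959863, 500.57011929, 230.72760414]), 'ee_rot': array([-0.56992727,  0.57028655,  0.41787573, -0.41873146]), 'force': array([-0.06299744, -0.43053224,  0.25106257]), 'wrist_torque': array([ 0.04172744,  0.03963241, -0.01155613]), 'grip_width': 0.9981485381705082}
top 413.53916421375834 413.53916421375834 282.396799075636 208.30884213328073 [-0.08306516  0.          0.          0.          0.        ] [ 2.16383094 -2.18669563  0.06979976] [ 23.0851605  577.51948681 944.26335989]
side 436.58185547253413 436.58185547253413 278.5989490207586 207.68222918010284 [0.03878636 0.         0.         0.         0.        ] [ 0.19156269 -2.79160618  1.27704356] [ 563.89716824   99.13449606 1013.6808756 ]
```

View pics/top0.png

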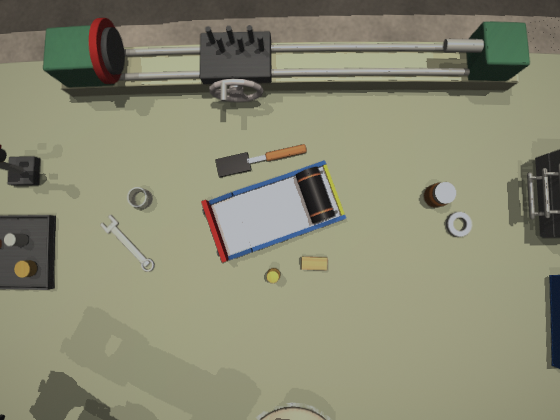

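View pics/side0.png

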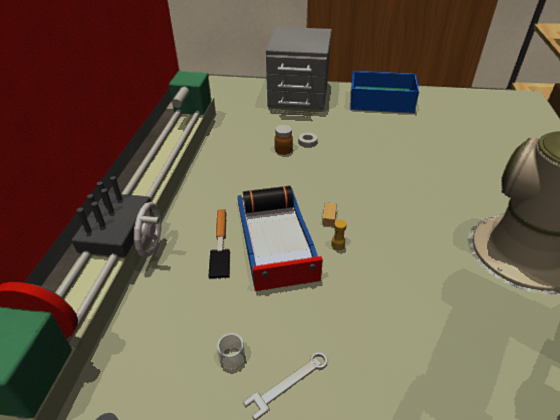

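The top view shows the ramp in the middle: red stop at (215,230), yellow lip at (333,190) and the roller near (316,195), with the chock at (314,264) and nozzle at (273,276) on the robot side. The paddle lies on the far side.

```bash
cat > h.py <<'E'
import cv2,numpy as np
def P(d): return np.array([[d['fx'],0,d['cx']],[0,d['fy'],d['cy']],[0,0,1]])
def rays(d,uv):
    n=cv2.undistortPoints(np.float64(uv).reshape(-1,1,2),P(d),d['D']).reshape(-1,2)
    R=cv2.Rodrigues(d['rvec'])[0]; C=-R.T@np.ravel(d['tvec'])
    return C,np.c_[n,np.ones(len(n))]@R
def plane(d,uv,z):
    C,r=rays(d,uv); return C+r*((z-C[2])/r[:,2])[:,None]
def cloud(d,mask=None):
    if mask is None: mask=np.ones(d['z_map'].shape,bool)
    v,u=np.nonzero(mask&(d['z_map']>0)); C,r=rays(d,np.c_[u,v])
    return C+r*d['z_map'][v,u][:,None],np.c_[u,v]
def masks(d,roi=None):
    h=cv2.cvtColor(d['frame'],cv2.COLOR_RGB2HSV).astype(int);H,S,V=h[...,0],h[...,1],h[...,2]
    m=dict(red=((H<6)|(H>174))&(S>180)&(V>80),yellow=(H>24)&(H<34)&(S>180)&(V>120),blue=(H>100)&(H<125)&(S>150)&(V>60),dark=(V<70)&(S<150))
    if roi:
        k=np.zeros(H.shape,bool);k[roi[1]:roi[3],roi[0]:roi[2]]=1
        m={a:b&k for a,b in m.items()}
    return m
def inramp(p,o,yaw):
    c,s=np.cos(yaw),np.sin(yaw); q=p-np.array([*o,0]); return np.c_[q[:,0]*c+q[:,1]*s,-q[:,0]*s+q[:,1]*c,q[:,2]]
E
python3 - <<'E'
import pickle
from h import *
for n,roi in [('top',(195,155,350,265)),('side',(230,180,330,295))]:
    d=pickle.load(open(n+'.pkl','rb')); m=masks(d,roi)
    for k,v in m.items():
        p,uv=cloud(d,v)
        print(n,k,v.sum(),p.mean(0).round(1) if len(p) else '', np.percentile(p,[5,95],axis=0).round(0).tolist() if len(p) else '')
        if k in('red','yellow') and n=='top' :
            z={'red':70,'yellow':24}[k]
            v8=v.astype(np.uint8); cs,_=cv2.findContours(v8,0,1); c=max(cs,key=cv2.contourArea)
            bx=cv2.boxPoints(cv2.minAreaRect(c)); q=plane(d,bx,z); print(bx.round(1).tolist(),q.round(1).tolist())
E
```

```text
top red 298 [526.2 169.9  68.9] [[467.0, 149.0, 66.0], [586.0, 191.0, 72.0]]
[[201.0, 201.3000030517578], [205.60000610351562, 199.8000030517578], [226.10000610351562, 259.6000061035156], [221.5, 261.20001220703125]] [[591.7, 198.5, 70.0], [595.1, 188.0, 70.0], [461.6, 142.1, 70.0], [458.1, 152.4, 70.0]]Traceback (most recent call last):
  File "<stdin>", line 6, in <module>
  File "h.py", line 11, in cloud
    v,u=np.nonzero(mask&(d['z_map']>0)); C,r=rays(d,np.c_[u,v])
                                             ~~~~^^^^^^^^^^^^^^
  File "h.py", line 4, in rays
    n=cv2.undistortPoints(np.float64(uv).reshape(-1,1,2),P(d),d['D']).reshape(-1,2)
      ~~~~~~~~~~~~~~~~~~~^^^^^^^^^^^^^^^^^^^^^^^^^^^^^^^^^^^^^^^^^^^^
cv2.error: OpenCV(4.12.0) /io/opencv/modules/calib3d/src/undistort.dispatch.cpp:347: error: (-215:Assertion failed) CV_IS_MAT(_src) && CV_IS_MAT(_dst) && (_src->rows == 1 || _src->cols == 1) && (_dst->rows == 1 || _dst->cols == 1) && _src->cols + _src->rows - 1 == _dst->rows + _dst->cols - 1 && (CV_MAT_TYPE(_src->type) == CV_32FC2 || CV_MAT_TYPE(_src->type) == CV_64FC2) && (CV_MAT_TYPE(_dst->type) == CV_32FC2 || CV_MAT_TYPE(_dst->type) == CV_64FC2) in function 'cvUndistortPointsInternal'
```

```bash
python3 - <<'E'
import pickle
from h import *
d=pickle.load(open('top.pkl','rb'))
hs=cv2.cvtColor(d['frame'],cv2.COLOR_RGB2HSV)
for uv in [(333,188),(334,190),(336,197),(265,175),(290,243),(337,200)]: print(uv,hs[uv[1],uv[0]],d['frame'][uv[1],uv[0]])
H,S,V=[hs[...,i].astype(int) for i in range(3)]
roi=np.zeros(H.shape,bool);roi[155:265,195:350]=1
yl=(H>20)&(H<36)&(S>170)&roi; bl=(H>100)&(H<128)&(S>150)&roi; rd=((H<6)|(H>174))&(S>180)&roi
for nme,m,z in [('yl',yl,24),('bl',bl,None),('rd',rd,70)]:
    v8=m.astype(np.uint8)
    p,uv=cloud(d,m); print(nme,m.sum(),p.mean(0).round(1))
    if z:
        q=plane(d,uv,z)[:,:2].astype(np.float32); r=cv2.minAreaRect(q); print(r, cv2.boxPoints(r).round(1).tolist(), cv2.fitLine(q,cv2.DIST_HUBER,0,.01,.01).ravel())
    else:
        n,l,st,ce=cv2.connectedComponentsWithStats(v8)
        for i in range(1,n):
            if st[i,4]>30:
                pp,uvv=cloud(d,l==i); print(st[i],cv2.fitLine(pp[:,:2].astype(np.float32),cv2.DIST_HUBER,0,.01,.01).ravel(),pp.min(0),pp.max(0))
E
```

```text
(333, 188) [ 31 156 181] [179 181  70]
(334, 190) [ 31 158 181] [178 181  69]
(336, 197) [ 31 156 181] [178 181  70]
(265, 175) [ 30  47 163] [163 163 133]
(290, 243) [ 30  46 162] [162 162 133]
(337, 200) [ 31 156 181] [178 181  70]Traceback (most recent call last):
  File "<stdin>", line 11, in <module>
  File "h.py", line 11, in cloud
    v,u=np.nonzero(mask&(d['z_map']>0)); C,r=rays(d,np.c_[u,v])
                                             ~~~~^^^^^^^^^^^^^^
  File "h.py", line 4, in rays
    n=cv2.undistortPoints(np.float64(uv).reshape(-1,1,2),P(d),d['D']).reshape(-1,2)
      ~~~~~~~~~~~~~~~~~~~^^^^^^^^^^^^^^^^^^^^^^^^^^^^^^^^^^^^^^^^^^^^
cv2.error: OpenCV(4.12.0) /io/opencv/modules/calib3d/src/undistort.dispatch.cpp:347: error: (-215:Assertion failed) CV_IS_MAT(_src) && CV_IS_MAT(_dst) && (_src->rows == 1 || _src->cols == 1) && (_dst->rows == 1 || _dst->cols == 1) && _src->cols + _src->rows - 1 == _dst->rows + _dst->cols - 1 && (CV_MAT_TYPE(_src->type) == CV_32FC2 || CV_MAT_TYPE(_src->type) == CV_64FC2) && (CV_MAT_TYPE(_dst->type) == CV_32FC2 || CV_MAT_TYPE(_dst->type) == CV_64FC2) in function 'cvUndistortPointsInternal'
```

```bash
python3 - <<'E'
import pickle,cv2
d=pickle.load(open('top.pkl','rb'));cv2.imwrite('pics/topc.png',cv2.resize(d['frame'][150:290,190:350,::-1],None,fx=5,fy=4.28*5/4.28,interpolation=0)[:600*1])
E
```

```text
(no output)
```

View pics/topc.png

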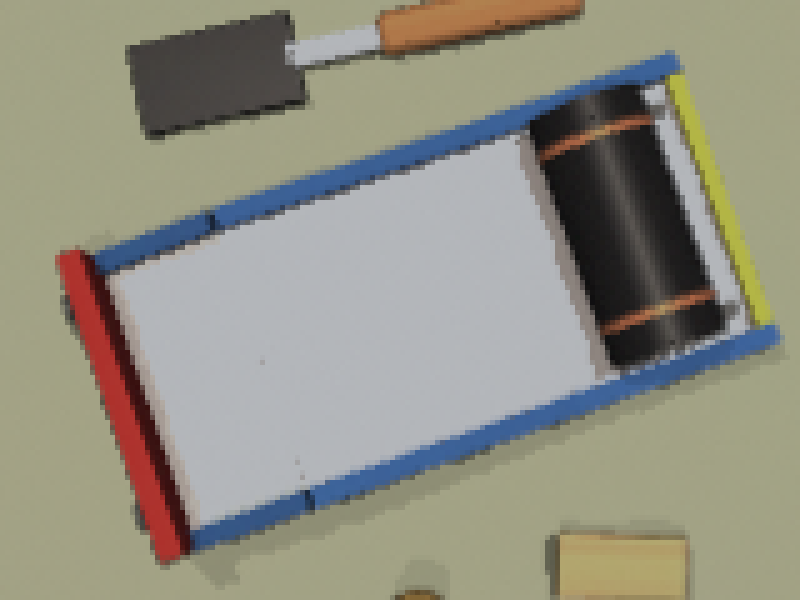

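The crop shows the ramp clearly. The roller lies a bit uphill of the yellow lip with a deck gap visible between them, and its axis looks square to the cheeks.

```bash
python3 - <<'E'
import pickle
from h import *
d=pickle.load(open('top.pkl','rb'))
hs=cv2.cvtColor(d['frame'],cv2.COLOR_RGB2HSV)
H,S,V=[hs[...,i].astype(int) for i in range(3)]
roi=np.zeros(H.shape,bool);roi[155:265,195:350]=1
yl=(H>25)&(H<36)&(S>110)&roi&(V>120); bl=(H>100)&(H<128)&(S>110)&roi; rd=((H<6)|(H>174))&(S>170)&(V>120)&roi
dk=(V<75)&(S<170)&roi
for nme,m,z in [('yl',yl,24),('bl',bl,None),('rd',rd,70)]:
    p,uv=cloud(d,m); print(nme,m.sum(),p.mean(0).round(1))
    q=(plane(d,uv,z) if z else p)[:,:2].astype(np.float32); r=cv2.minAreaRect(q); print(r, cv2.boxPoints(r).round(1).tolist(), cv2.fitLine(q,cv2.DIST_HUBER,0,.01,.01).ravel())
    if not z: print(cv2.minAreaRect(uv.astype(np.float32)))
    if not z:
        n,l,st,ce=cv2.connectedComponentsWithStats(m.astype(np.uint8))
        for i in range(1,n):
            if st[i,4]>30:
                pp,_=cloud(d,l==i); print(st[i],cv2.fitLine(pp[:,:2].astype(np.float32),cv2.DIST_HUBER,0,.01,.01).ravel(),pp[:,2].mean())
# roller: points high z near lip
p,uv=cloud(d,roi); 
yaw=np.radians(108.9); 
k=(p[:,2]>45)&(uv[:,0]>280); pp=p[k]
print(k.sum(),pp.max(0),cv2.minAreaRect(pp[:,:2].astype(np.float32)))
top=pp[pp[:,2]>pp[:,2].max()-6]; print(top.mean(0),cv2.fitLine(top[:,:2].astype(np.float32),cv2.DIST_HUBER,0,.01,.01).ravel())
E
```

```text
yl 180 [ 621.1 -102.8   22.8]
((621.0107421875, -102.5381088256836), (122.68790435791016, 8.089956283569336), 19.10527801513672) [[561.7000122070312, -118.80000305175781], [564.4000244140625, -126.4000015258789], [680.2999877929688, -86.30000305175781], [677.7000122070312, -78.5999984741211]] [ 9.4520009e-01  3.2649165e-01  6.2094781e+02 -1.0260440e+02]
bl 909 [573.6  33.   32.6]
((575.1917724609375, 29.381744384765625), (145.1945343017578, 286.17950439453125), 19.077030181884766) [[459.79998779296875, 140.89999389648438], [553.2999877929688, -129.60000610351562], [690.5999755859375, -82.0999984741211], [597.0, 188.3000030517578]] [2.4781497e-01 9.6880740e-01 5.7551453e+02 3.5726406e+01]
((276.57916259765625, 209.22174072265625), (62.962181091308594, 123.63726806640625), 70.34617614746094)
[209 161 117  44 455] [ 3.3152175e-01 -9.4344759e-01  6.3760565e+02  5.6834488e+01] 32.87613209413371
[228 215 118  45 454] [ 3.2724303e-01 -9.4494021e-01  5.1070480e+02  7.8541107e+00] 32.248171455015786
rd 297 [525.9 170.4  69. ]
((526.18017578125, 170.45166015625), (143.3112030029297, 10.408557891845703), 19.16759490966797) [[456.79998779296875, 151.8000030517578], [460.20001220703125, 142.0], [595.5999755859375, 189.10000610351562], [592.2000122070312, 198.89999389648438]] [9.4506603e-01 3.2687953e-01 5.2575525e+02 1.7023386e+02]
1292 [669.16825721 -15.14914984  73.39729279] ((605.5160522460938, -58.08393096923828), (120.83507537841797, 55.50069808959961), 18.680517196655273)
[604.45062625 -58.75345805  69.04596923] [ 9.4579929e-01  3.2475170e-01  6.0472565e+02 -5.8483185e+01]
```

```bash
cat >> h.py <<'E'
from scipy.spatial.transform import Rotation as Rn
O=np.array([573.3,35.0]); YAW=np.arctan2(.9447,-.328)
XR=np.array([np.cos(YAW),np.sin(YAW),0]); YR=np.array([-XR[1],XR[0],0])
def plan(s,rx,ry,z,sgn=None):
    w,x,y,zz=s['ee_rot']; R=Rn.from_quat([x,y,zz,w])
    tgt=np.array([*(O+rx*XR[:2]+ry*YR[:2]),z])
    print('tgt',tgt.round(1),'delta tool cm',(R.inv().apply(tgt-s['eef_pos'])/10).round(2))
    for g in (1,-1):
        ty=np.array([0,0,-1.]); tx=g*YR; tz=np.cross(tx,ty)
        Rt=Rn.from_matrix(np.c_[tx,ty,tz]); print(g,'twist',(R.inv()*Rt).as_rotvec().round(4),'tz.XR',round(float(tz@XR),2))
    p=s['eef_pos']-np.array([*O,0]); print('now ramp x,y,z',(p@XR).round(1),(p@YR).round(1),p[2].round(1),'axes',R.as_matrix().round(3).tolist(),'f',s['force'].round(2),'t',s['time_s'],'grip',s['grip_width'])
E
python3 - <<'E'
from h import *
from rig import telemetry
s=telemetry.sense(); plan(s,-155,0,150)
E
```

```text
tgt [ 624.1 -111.4  150. ] delta tool cm [-44.37   8.11 -62.89]
1 twist [-1.4000e-03 -2.2098e+00 -3.0000e-04] tz.XR -1.0
-1 twist [ 3.000e-04  9.318e-01 -1.200e-03] tz.XR 1.0
now ramp x,y,z 576.2 240.1 230.8 axes [[0.3, -0.001, -0.954], [0.954, -0.001, 0.3], [-0.001, -1.0, 0.0]] f [-1.16 -0.16 -0.27] t 0.1 grip 0.9999556528524941
```

```bash
python3 -m handwheel '[{"delta_pos":[-1.4,0,-2.0],"twist":[0,0.093,0],"jaw":0.7},{"delta_pos":[-2.8,0,-4.0],"twist":[0,0.186,0],"jaw":0.7},{"delta_pos":[-4.5,0,-6.4],"twist":[0,0.28,0],"jaw":0.7},{"delta_pos":[-6.5,0,-9.2],"twist":[0,0.373,0],"jaw":0.7},{"delta_pos":[-8.7,0,-12.3],"twist":[0,0.466,0],"jaw":0.7},{"delta_pos":[-10.9,0,-15.4],"twist":[0,0.559,0],"jaw":0.7},{"delta_pos":[-13.1,0,-18.5],"twist":[0,0.652,0],"jaw":0.7},{"delta_pos":[-15.3,0,-21.6],"twist":[0,0.746,0],"jaw":0.7},{"delta_pos":[-17.5,0,-24.8],"twist":[0,0.839,0],"jaw":0.7},{"delta_pos":[-19.7,0,-28.0],"twist":[0,0.932,0],"jaw":0.7}]'
python3 - <<'E'
from h import *
from rig import telemetry
s=telemetry.sense(); plan(s,-155,0,150)
E
```

```text
time_s: 0.93
eef_pos: [366.1, 227.1, 231.2]
ee_rot: [0.698, -0.698, -0.116, 0.116]
force: [1.2, 0.5, -0.3]
grip_width: 0.7
tgt [ 624.1 -111.4  150. ] delta tool cm [ 13.46   8.12 -40.38]
1 twist [ 3.0000e-04  3.1369e+00 -1.0000e-04] tz.XR -1.0
-1 twist [-0.     -0.0047 -0.0002] tz.XR 1.0
now ramp x,y,z 249.5 132.7 231.2 axes [[0.946, -0.0, -0.324], [0.324, -0.0, 0.946], [-0.0, -1.0, 0.0]] f [ 1.21  0.48 -0.27] t 0.9333 grip 0.69988819234221
```

```bash
python3 -m handwheel '[{"delta_pos":[0.7,0,-2.2],"twist":[0,0,0],"jaw":0.7},{"delta_pos":[1.5,0,-4.6],"twist":[0,0,0],"jaw":0.7},{"delta_pos":[2.4,0,-7.2],"twist":[0,0,0],"jaw":0.7},{"delta_pos":[3.3,0,-9.9],"twist":[0,0,0],"jaw":0.7},{"delta_pos":[4.2,0,-12.6],"twist":[0,0,0],"jaw":0.7},{"delta_pos":[5.1,0,-15.3],"twist":[0,0,0],"jaw":0.7},{"delta_pos":[6.0,0,-18.0],"twist":[0,0,0],"jaw":0.7},{"delta_pos":[6.9,0,-20.7],"twist":[0,0,0],"jaw":0.7},{"delta_pos":[7.8,0,-23.4],"twist":[0,0,0],"jaw":0.7},{"delta_pos":[8.7,0,-26.0],"twist":[0,0,0],"jaw":0.7}]' && python3 -m handwheel '[{"delta_pos":[0.7,0.5,-2.2],"twist":[0,0,0],"jaw":0.7},{"delta_pos":[1.4,1.3,-4.4],"twist":[0,0,0],"jaw":0.7},{"delta_pos":[2.1,2.3,-6.6],"twist":[0,0,0],"jaw":0.7},{"delta_pos":[2.8,3.5,-8.8],"twist":[0,0,0],"jaw":0.7},{"delta_pos":[3.5,5.0,-11.0],"twist":[0,0,0],"jaw":0.7},{"delta_pos":[4.0,6.3,-12.7],"twist":[0,0,0],"jaw":0.7},{"delta_pos":[4.4,7.3,-13.7],"twist":[0,0,0],"jaw":0.7},{"delta_pos":[4.7,8.0,-14.2],"twist":[0,0,0],"jaw":0.7},{"delta_pos":[4.8,8.1,-14.4],"twist":[0,0,0],"jaw":0.7},{"delta_pos":[4.8,8.1,-14.4],"twist":[0,0,0],"jaw":0.7}]'
python3 - <<'E'
from h import *
from rig import telemetry,imaging
s=telemetry.sense(); plan(s,-155,0,150)
import pickle
for n in ("side","wrist"):
    d=imaging.capture(n);pickle.dump(d,open(n+'.pkl','wb'));cv2.imwrite(f'pics/{n}1.png',d['frame'][:,:,::-1])
E
```

```text
time_s: 1.77
eef_pos: [533.5, 10.4, 231.0]
ee_rot: [0.697, -0.697, -0.117, 0.118]
force: [0.0, 0.2, -0.2]
grip_width: 0.7
time_s: 2.6
eef_pos: [625.5, -108.4, 150.0]
ee_rot: [0.697, -0.697, -0.117, 0.118]
force: [0.7, 0.2, -0.0]
grip_width: 0.701
tgt [ 624.1 -111.4  150. ] delta tool cm [-0.22 -0.   -0.25]
1 twist [ 1.0000e-03  3.1415e+00 -9.0000e-04] tz.XR -1.0
-1 twist [-0.0006 -0.0001 -0.0006] tz.XR 1.0
now ramp x,y,z -152.5 -2.2 150.0 axes [[0.945, -0.001, -0.328], [0.328, 0.0, 0.945], [-0.001, -1.0, 0.001]] f [ 0.66  0.24 -0.01] t 2.6 grip 0.7006447674060653
```

View pics/side1.png

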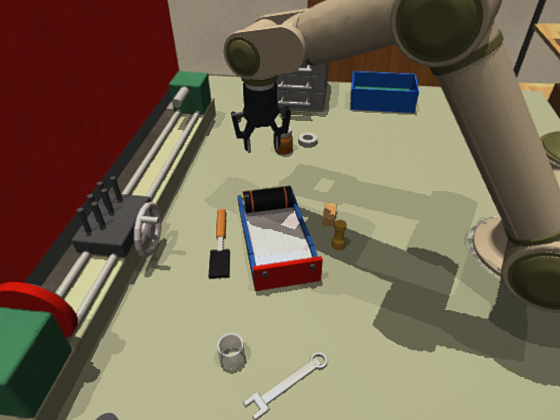

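View pics/wrist1.png

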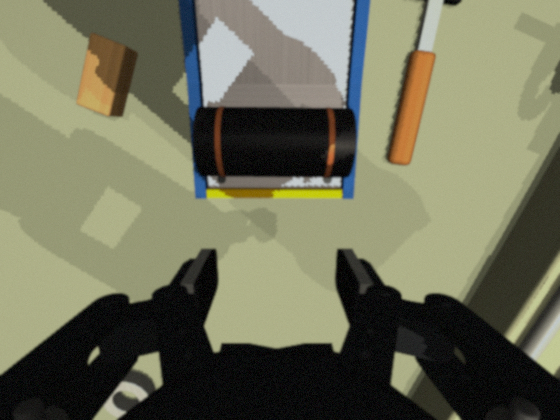

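The wrist view shows the fingertips at about (205,252) and (350,252), centred behind the yellow lip at (275,193), with the roller ahead at (275,140). Next I'll check the true tip height against the TCP.

```bash
python3 - <<'E'
import pickle
from h import *
d=pickle.load(open('wrist.pkl','rb'))
p,uv=cloud(d); q=inramp(p,O,YAW)
for (u,v) in [(205,252),(208,255),(345,252),(350,256),(213,262),(275,140),(275,193)]:
    k=(uv[:,0]==u)&(uv[:,1]==v); print((u,v),q[k].round(1))
k=(q[:,2]>110)&(q[:,2]<170)&(uv[:,0]>170)&(uv[:,0]<380); 
print(k.sum())
for a in range(110,170,5):
    kk=k&(q[:,2]>=a)&(q[:,2]<a+5)
    if kk.sum(): print(a,kk.sum(),q[kk].min(0).round(1),q[kk].max(0).round(1))
k=(q[:,2]>45)&(q[:,2]<80)&(q[:,0]<-50)&(q[:,0]>-140); t=q[k]; t=t[t[:,2]>t[:,2].max()-6]; print('roller top',t.mean(0),t[:,1].min(),t[:,1].max())
print(cv2.fitLine(t[:,:2].astype(np.float32),2,0,.01,.01).ravel())
E
```

```text
(205, 252) [[-141.    30.2  165.7]]
(208, 255) [[-141.3   28.2  168.2]]
(345, 252) [[-141.2  -35.1  165.3]]
(350, 256) [[-141.5  -36.6  169. ]]
(213, 262) [[-146.5   26.9  164.9]]
(275, 140) [[-95.   -2.1  70.3]]
(275, 193) [[-145.2   -1.9   24.6]]
901
155 139 [-163.3  -38.8  155.3] [-141.5   32.1  160. ]
160 330 [-163.7  -46.5  160. ] [-140.6   39.2  165. ]
165 432 [-163.5  -46.6  165. ] [-140.6   40.3  170. ]
roller top [-97.96795735  -1.60704509  69.25540817] -61.98962071011147 58.578026728094514
[ 1.07893795e-02  9.99941766e-01 -9.79679565e+01 -1.60704505e+00]
```

The tips sit about 6 mm above the TCP at this jaw opening. So I'll set the TCP at z≈25, which puts the tips at about 32, below the roller axis (42) and above the lip (24).

```bash
python3 -m handwheel '[{"delta_pos":[-0.1,0.8,-0.1],"twist":[0,0,0],"jaw":0.7},{"delta_pos":[-0.2,2.2,-0.2],"twist":[0,0,0],"jaw":0.7},{"delta_pos":[-0.2,4.0,-0.3],"twist":[0,0,0],"jaw":0.7},{"delta_pos":[-0.2,6.0,-0.3],"twist":[0,0,0],"jaw":0.7},{"delta_pos":[-0.2,8.0,-0.3],"twist":[0,0,0],"jaw":0.7},{"delta_pos":[-0.2,9.7,-0.3],"twist":[0,0,0],"jaw":0.7},{"delta_pos":[-0.2,11.0,-0.3],"twist":[0,0,0],"jaw":0.7},{"delta_pos":[-0.2,12.0,-0.3],"twist":[0,0,0],"jaw":0.7},{"delta_pos":[-0.2,12.5,-0.3],"twist":[0,0,0],"jaw":0.7},{"delta_pos":[-0.2,12.5,-0.3],"twist":[0,0,0],"jaw":0.7}]'
python3 - <<'E'
from h import *
from rig import telemetry,imaging
s=telemetry.sense(); plan(s,-155,0,25)
d=imaging.capture('wrist');cv2.imwrite(f'pics/wrist2.png',d['frame'][:,:,::-1])
p,uv=cloud(d); q=inramp(p,O,YAW)
k=(uv[:,0]>170)&(uv[:,0]<380)&(uv[:,1]>235)&(q[:,2]<60)&(q[:,2]>28);print(k.sum(),np.percentile(q[k],[1,99],axis=0).round(1))
E
```

```text
time_s: 3.53
eef_pos: [624.3, -111.9, 24.6]
ee_rot: [0.697, -0.697, -0.117, 0.118]
force: [-0.0, 0.1, -0.2]
grip_width: 0.699
tgt [ 624.1 -111.4   25. ] delta tool cm [-0.   -0.04  0.05]
1 twist [ 1.3000e-03  3.1415e+00 -1.1000e-03] tz.XR -1.0
-1 twist [-0.0007 -0.0001 -0.0008] tz.XR 1.0
now ramp x,y,z -155.5 -0.0 24.6 axes [[0.945, -0.001, -0.328], [0.328, 0.0, 0.945], [-0.001, -1.0, 0.001]] f [-0.03  0.07 -0.15] t 3.5333 grip 0.6988661153054142
2653 [[-166.1  -43.4   30.9]
 [-144.    42.3   59.8]]
```

View pics/wrist2.png

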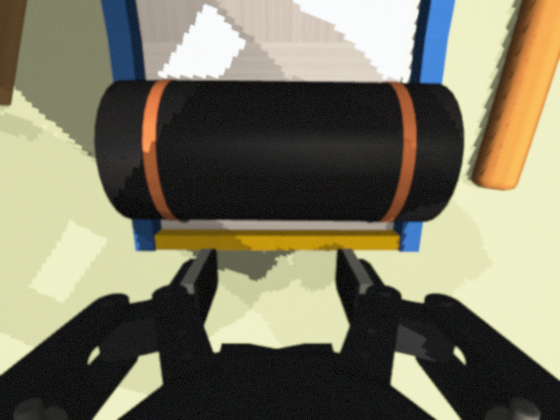

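The fingers are centred behind the roller with their front faces about 17 mm short of it, nothing touched. I'll approach slowly and then push without a pause.

```bash
python3 -m handwheel '[{"delta_pos":[0,0,0.2],"twist":[0,0,0],"jaw":0.7},{"delta_pos":[0,0,0.5],"twist":[0,0,0],"jaw":0.7},{"delta_pos":[0,0,0.8],"twist":[0,0,0],"jaw":0.7},{"delta_pos":[0,0,1.05],"twist":[0,0,0],"jaw":0.7},{"delta_pos":[0,0,1.25],"twist":[0,0,0],"jaw":0.7},{"delta_pos":[0,0,1.4],"twist":[0,0,0],"jaw":0.7},{"delta_pos":[0,0,1.55],"twist":[0,0,0],"jaw":0.7},{"delta_pos":[0,0,1.7],"twist":[0,0,0],"jaw":0.7},{"delta_pos":[0,0,1.85],"twist":[0,0,0],"jaw":0.7},{"delta_pos":[0,0,2.0],"twist":[0,0,0],"jaw":0.7}]'
python3 -m handwheel '[{"delta_pos":[0,0,0.15],"twist":[0,0,0],"jaw":0.7},{"delta_pos":[0,0,0.3],"twist":[0,0,0],"jaw":0.7},{"delta_pos":[0,0,0.45],"twist":[0,0,0],"jaw":0.7},{"delta_pos":[0,0,0.6],"twist":[0,0,0],"jaw":0.7},{"delta_pos":[0,0,0.75],"twist":[0,0,0],"jaw":0.7},{"delta_pos":[0,0,0.9],"twist":[0,0,0],"jaw":0.7},{"delta_pos":[0,0,1.05],"twist":[0,0,0],"jaw":0.7},{"delta_pos":[0,0,1.2],"twist":[0,0,0],"jaw":0.7},{"delta_pos":[0,0,1.35],"twist":[0,0,0],"jaw":0.7},{"delta_pos":[0,0,1.5],"twist":[0,0,0],"jaw":0.7}]'
python3 - <<'E'
from h import *
from rig import telemetry,imaging
s=telemetry.sense(); plan(s,-155,0,25)
d=imaging.capture('wrist');cv2.imwrite(f'pics/wrist3.png',d['frame'][:,:,::-1])
p,uv=cloud(d); q=inramp(p,O,YAW); t=q[(q[:,2]>50)&(q[:,2]<80)&(q[:,0]>-130)&(abs(q[:,1])<58)&(uv[:,1]<230)]; t=t[t[:,2]>66]; print('roller',t.mean(0),len(t),cv2.fitLine(t[:,:2].astype(np.float32),2,0,.01,.01).ravel())
E
```

```text
time_s: 4.42
eef_pos: [618.0, -93.1, 25.3]
ee_rot: [-0.697, 0.697, 0.118, -0.117]
force: [0.2, 0.1, -1.1]
grip_width: 0.7
time_s: 5.25
eef_pos: [613.1, -78.9, 25.3]
ee_rot: [0.697, -0.697, -0.118, 0.118]
force: [-0.9, 0.3, -0.9]
grip_width: 0.7
tgt [ 624.1 -111.4   25. ] delta tool cm [-0.02  0.03 -3.44]
1 twist [ 0.      3.1414 -0.    ] tz.XR -1.0
-1 twist [-0.     -0.0002 -0.    ] tz.XR 1.0
now ramp x,y,z -120.6 -0.2 25.3 axes [[0.945, -0.0, -0.328], [0.328, 0.0, 0.945], [-0.0, -1.0, 0.0]] f [-0.91  0.28 -0.88] t 5.25 grip 0.6997900453249526
roller [-76.56737664   0.54918384  69.200608  ] 20457 [ 6.1186925e-03  9.9998128e-01 -7.6567375e+01  5.4918385e-01]
```

View pics/wrist3.png

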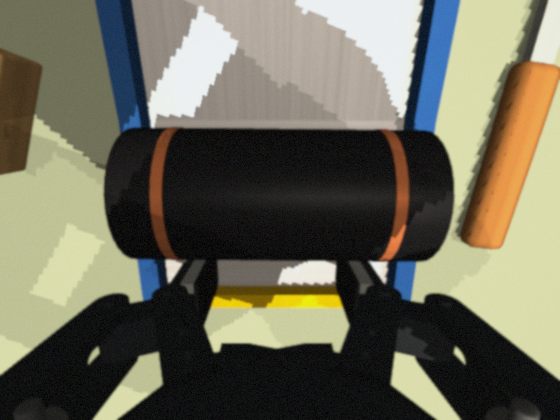

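The roller stays square with tips right behind it, maybe 2–4 mm apart. I'll keep going steadily to close the gap before the slope.

```bash
python3 -m handwheel '[{"delta_pos":[0,0,0.2],"twist":[0,0,0],"jaw":0.7},{"delta_pos":[0,0,0.4],"twist":[0,0,0],"jaw":0.7},{"delta_pos":[0,0,0.6],"twist":[0,0,0],"jaw":0.7},{"delta_pos":[0,0,0.8],"twist":[0,0,0],"jaw":0.7},{"delta_pos":[0,0,1.0],"twist":[0,0,0],"jaw":0.7},{"delta_pos":[0,0,1.2],"twist":[0,0,0],"jaw":0.7},{"delta_pos":[0,0,1.4],"twist":[0,0,0],"jaw":0.7},{"delta_pos":[0,0,1.6],"twist":[0,0,0],"jaw":0.7},{"delta_pos":[0,0,1.8],"twist":[0,0,0],"jaw":0.7},{"delta_pos":[0,0,2.0],"twist":[0,0,0],"jaw":0.7}]'
cat > m.py <<'E'
from h import *
from rig import telemetry,imaging
import sys
s=telemetry.sense(); p=s['eef_pos']-np.array([*O,0]); x=p@XR
print('TCP',x.round(1),(p@YR).round(1),p[2].round(1),'f along ramp',(s['force']@XR).round(2),s['force'][2].round(2),'t',s['time_s'])
d=imaging.capture('wrist');cv2.imwrite(f'pics/{sys.argv[1]}.png',d['frame'][:,:,::-1])
p,uv=cloud(d); q=inramp(p,O,YAW); t=q[(q[:,2]>50)&(q[:,0]>x+15)&(q[:,0]<x+90)&(abs(q[:,1])<58)]
m=t[:,2].max(); m=np.percentile(t[:,2],99); t=t[t[:,2]>m-5]; l=cv2.fitLine(t[:,:2].astype(np.float32),2,0,.01,.01).ravel()
print('roller',t.mean(0).round(1),'top z',m.round(1),'dx vs TCP',(t[:,0].mean()-x).round(1),'skew',(l[0]/l[1]).round(4))
E
python3 m.py w4
```

```text
time_s: 6.13
eef_pos: [606.5, -59.9, 25.3]
ee_rot: [0.697, -0.697, -0.118, 0.118]
force: [0.5, 0.6, 0.5]
grip_width: 0.703
TCP -100.5 -0.3 25.3 f along ramp 0.42 0.49 t 6.1333
roller [-81.2  -0.9 126.1] top z 128.2 dx vs TCP 19.4 skew 1e-04
```

View pics/w4.png

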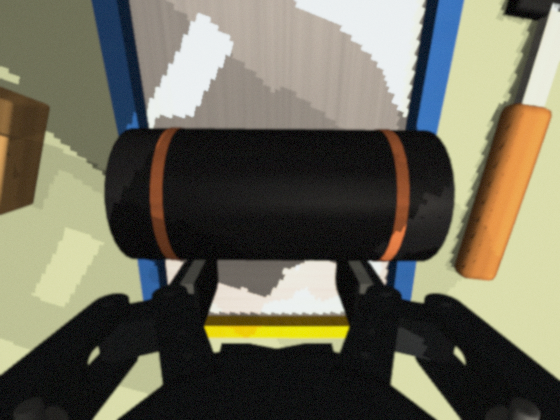

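The roller sits at the same image position as before, so the fingers are in contact (constant offset). Starting up the slope now, raising the TCP along with it.

```bash
sed -i 's/(q\[:,2\]>50)&/(q[:,2]>50)\&(q[:,2]<98)\&(uv[:,1]<262)\&/' m.py
python3 -m handwheel '[{"delta_pos":[0,0,0.2],"twist":[0,0,0],"jaw":0.7},{"delta_pos":[0,0,0.4],"twist":[0,0,0],"jaw":0.7},{"delta_pos":[0,-0.02,0.6],"twist":[0,0,0],"jaw":0.7},{"delta_pos":[0,-0.05,0.8],"twist":[0,0,0],"jaw":0.7},{"delta_pos":[0,-0.08,1.0],"twist":[0,0,0],"jaw":0.7},{"delta_pos":[0,-0.11,1.2],"twist":[0,0,0],"jaw":0.7},{"delta_pos":[0,-0.14,1.4],"twist":[0,0,0],"jaw":0.7},{"delta_pos":[0,-0.17,1.6],"twist":[0,0,0],"jaw":0.7},{"delta_pos":[0,-0.2,1.8],"twist":[0,0,0],"jaw":0.7},{"delta_pos":[0,-0.23,2.0],"twist":[0,0,0],"jaw":0.7}]'
python3 m.py w5
```

```text
time_s: 7.02
eef_pos: [600.0, -41.1, 27.7]
ee_rot: [-0.697, 0.697, 0.118, -0.117]
force: [0.5, -2.7, 0.7]
grip_width: 0.705
TCP -80.7 -0.3 27.7 f along ramp -2.7 0.7 t 7.0167
roller [-40.3  -0.   70.4] top z 72.6 dx vs TCP 40.4 skew 0.0067
```

View pics/w5.png

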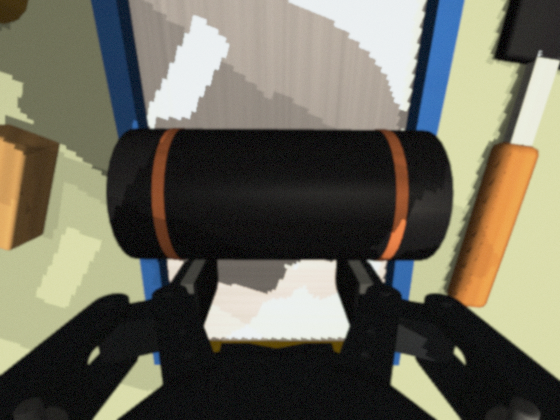

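The force along the ramp is −2.7 N, so contact is firm on the slope. Continuing.

```bash

python3 -m handwheel '[{"delta_pos":[0,-0.03,0.2],"twist":[0,0,0],"jaw":0.7},{"delta_pos":[0,-0.06,0.42],"twist":[0,0,0],"jaw":0.7},{"delta_pos":[0,-0.09,0.64],"twist":[0,0,0],"jaw":0.7},{"delta_pos":[0,-0.12,0.86],"twist":[0,0,0],"jaw":0.7},{"delta_pos":[0,-0.15,1.08],"twist":[0,0,0],"jaw":0.7},{"delta_pos":[0,-0.18,1.3],"twist":[0,0,0],"jaw":0.7},{"delta_pos":[0,-0.21,1.52],"twist":[0,0,0],"jaw":0.7},{"delta_pos":[0,-0.24,1.74],"twist":[0,0,0],"jaw":0.7},{"delta_pos":[0,-0.27,1.96],"twist":[0,0,0],"jaw":0.7},{"delta_pos":[0,-0.3,2.18],"twist":[0,0,0],"jaw":0.7}]'
python3 -m handwheel '[{"delta_pos":[0,-0.03,0.22],"twist":[0,0,0],"jaw":0.7},{"delta_pos":[0,-0.06,0.44],"twist":[0,0,0],"jaw":0.7},{"delta_pos":[0,-0.09,0.66],"twist":[0,0,0],"jaw":0.7},{"delta_pos":[0,-0.12,0.88],"twist":[0,0,0],"jaw":0.7},{"delta_pos":[0,-0.15,1.1],"twist":[0,0,0],"jaw":0.7},{"delta_pos":[0,-0.18,1.32],"twist":[0,0,0],"jaw":0.7},{"delta_pos":[0,-0.21,1.54],"twist":[0,0,0],"jaw":0.7},{"delta_pos":[0,-0.24,1.76],"twist":[0,0,0],"jaw":0.7},{"delta_pos":[0,-0.27,1.98],"twist":[0,0,0],"jaw":0.7},{"delta_pos":[0,-0.3,2.2],"twist":[0,0,0],"jaw":0.7}]'
python3 m.py w6
```

```text
time_s: 7.9
eef_pos: [592.8, -20.4, 30.6]
ee_rot: [0.697, -0.697, -0.118, 0.118]
force: [1.1, -1.2, 1.6]
grip_width: 0.701
time_s: 8.73
eef_pos: [585.6, 0.4, 33.6]
ee_rot: [-0.697, 0.697, 0.118, -0.118]
force: [0.7, -1.4, 1.1]
grip_width: 0.698
TCP -36.7 -0.3 33.6 f along ramp -1.56 1.14 t 8.7333
roller [ 3.6 -0.1 76.6] top z 78.8 dx vs TCP 40.4 skew 0.0057
```

View pics/w6.png

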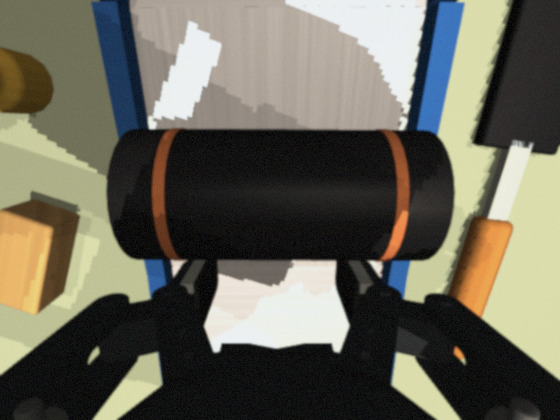

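The roller is at ramp x≈+3, in contact, square and centred. Continuing.

```bash

python3 -m handwheel '[{"delta_pos":[0,-0.03,0.22],"twist":[0,0,0],"jaw":0.7},{"delta_pos":[0,-0.06,0.44],"twist":[0,0,0],"jaw":0.7},{"delta_pos":[0,-0.09,0.66],"twist":[0,0,0],"jaw":0.7},{"delta_pos":[0,-0.12,0.88],"twist":[0,0,0],"jaw":0.7},{"delta_pos":[0,-0.15,1.1],"twist":[0,0,0],"jaw":0.7},{"delta_pos":[0,-0.18,1.32],"twist":[0,0,0],"jaw":0.7},{"delta_pos":[0,-0.21,1.54],"twist":[0,0,0],"jaw":0.7},{"delta_pos":[0,-0.24,1.76],"twist":[0,0,0],"jaw":0.7},{"delta_pos":[0,-0.27,1.98],"twist":[0,0,0],"jaw":0.7},{"delta_pos":[0,-0.3,2.2],"twist":[0,0,0],"jaw":0.7}]'
python3 -m handwheel '[{"delta_pos":[0,-0.03,0.22],"twist":[0,0,0],"jaw":0.7},{"delta_pos":[0,-0.06,0.44],"twist":[0,0,0],"jaw":0.7},{"delta_pos":[0,-0.09,0.66],"twist":[0,0,0],"jaw":0.7},{"delta_pos":[0,-0.12,0.88],"twist":[0,0,0],"jaw":0.7},{"delta_pos":[0,-0.15,1.1],"twist":[0,0,0],"jaw":0.7},{"delta_pos":[0,-0.18,1.32],"twist":[0,0,0],"jaw":0.7},{"delta_pos":[0,-0.21,1.54],"twist":[0,0,0],"jaw":0.7},{"delta_pos":[0,-0.24,1.76],"twist":[0,0,0],"jaw":0.7},{"delta_pos":[0,-0.27,1.98],"twist":[0,0,0],"jaw":0.7},{"delta_pos":[0,-0.3,2.2],"twist":[0,0,0],"jaw":0.7}]'
python3 m.py w7
```

```text
time_s: 9.62
eef_pos: [578.4, 21.2, 36.6]
ee_rot: [-0.697, 0.697, 0.118, -0.118]
force: [1.5, -1.8, 1.1]
grip_width: 0.701
time_s: 10.45
eef_pos: [571.2, 42.0, 39.6]
ee_rot: [0.697, -0.697, -0.118, 0.118]
force: [-0.2, -2.4, 1.1]
grip_width: 0.702
TCP 7.3 -0.3 39.6 f along ramp -2.18 1.09 t 10.45
roller [47.6 -0.2 82.8] top z 84.9 dx vs TCP 40.3 skew 0.0031
```

View pics/w7.png

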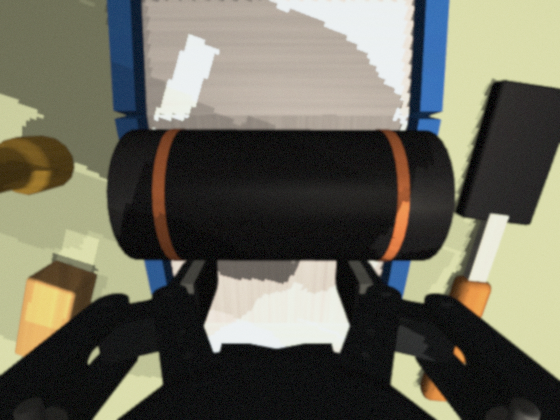

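The roller is at ramp x≈+47, with the crest joints visible in the cheeks at row 118. Now over the crest.

```bash

python3 -m handwheel '[{"delta_pos":[0,-0.03,0.22],"twist":[0,0,0],"jaw":0.7},{"delta_pos":[0,-0.06,0.44],"twist":[0,0,0],"jaw":0.7},{"delta_pos":[0,-0.09,0.66],"twist":[0,0,0],"jaw":0.7},{"delta_pos":[0,-0.12,0.88],"twist":[0,0,0],"jaw":0.7},{"delta_pos":[0,-0.15,1.1],"twist":[0,0,0],"jaw":0.7},{"delta_pos":[0,-0.18,1.32],"twist":[0,0,0],"jaw":0.7},{"delta_pos":[0,-0.21,1.54],"twist":[0,0,0],"jaw":0.7},{"delta_pos":[0,-0.24,1.76],"twist":[0,0,0],"jaw":0.7},{"delta_pos":[0,-0.27,1.98],"twist":[0,0,0],"jaw":0.7},{"delta_pos":[0,-0.3,2.2],"twist":[0,0,0],"jaw":0.7}]'
python3 -m handwheel '[{"delta_pos":[0,-0.03,0.2],"twist":[0,0,0],"jaw":0.7},{"delta_pos":[0,-0.06,0.38],"twist":[0,0,0],"jaw":0.7},{"delta_pos":[0,-0.08,0.55],"twist":[0,0,0],"jaw":0.7},{"delta_pos":[0,-0.1,0.71],"twist":[0,0,0],"jaw":0.7},{"delta_pos":[0,-0.12,0.87],"twist":[0,0,0],"jaw":0.7},{"delta_pos":[0,-0.14,1.03],"twist":[0,0,0],"jaw":0.7},{"delta_pos":[0,-0.14,1.18],"twist":[0,0,0],"jaw":0.7},{"delta_pos":[0,-0.14,1.33],"twist":[0,0,0],"jaw":0.7},{"delta_pos":[0,-0.14,1.48],"twist":[0,0,0],"jaw":0.7},{"delta_pos":[0,-0.14,1.6],"twist":[0,0,0],"jaw":0.7}]'
python3 m.py w8
```

```text
time_s: 11.33
eef_pos: [564.0, 62.8, 42.6]
ee_rot: [-0.697, 0.697, 0.118, -0.118]
force: [1.1, -1.6, 1.3]
grip_width: 0.702
time_s: 12.17
eef_pos: [558.5, 77.9, 43.8]
ee_rot: [0.697, -0.697, -0.117, 0.118]
force: [0.3, -0.4, -0.6]
grip_width: 0.703
TCP 45.4 -0.1 43.8 f along ramp -0.48 -0.58 t 12.1667
roller [95.2 -0.3 85.7] top z 87.8 dx vs TCP 49.8 skew 0.0014
```

View pics/w8.png

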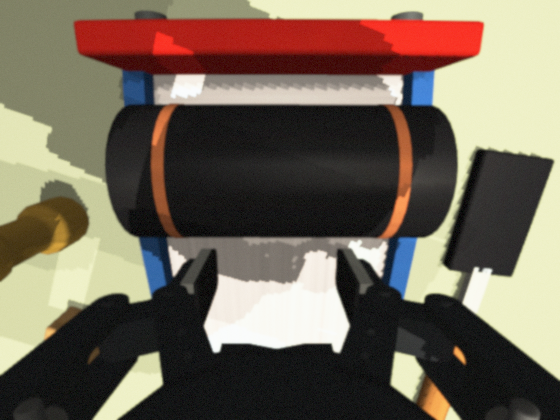

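The roller has cleared the crest and is running away from the fingers into the seat. I'll hold as a guard, then check.

```bash

python3 -m handwheel '[{"delta_pos":[0,0,0],"twist":[0,0,0],"jaw":0.7},{"delta_pos":[0,0,0],"twist":[0,0,0],"jaw":0.7},{"delta_pos":[0,0,0],"twist":[0,0,0],"jaw":0.7},{"delta_pos":[0,0,0],"twist":[0,0,0],"jaw":0.7},{"delta_pos":[0,0,0],"twist":[0,0,0],"jaw":0.7},{"delta_pos":[0,0,0],"twist":[0,0,0],"jaw":0.7},{"delta_pos":[0,0,0],"twist":[0,0,0],"jaw":0.7},{"delta_pos":[0,0,0],"twist":[0,0,0],"jaw":0.7},{"delta_pos":[0,0,0],"twist":[0,0,0],"jaw":0.7},{"delta_pos":[0,0,0],"twist":[0,0,0],"jaw":0.7}]'
python3 m.py w9
```

```text
time_s: 13.05
eef_pos: [558.8, 77.7, 44.0]
ee_rot: [0.697, -0.697, -0.118, 0.118]
force: [-0.7, -0.1, -0.3]
grip_width: 0.695
TCP 45.1 -0.3 44.0 f along ramp 0.17 -0.29 t 13.05
roller [110.8  -0.2  83.5] top z 85.6 dx vs TCP 65.7 skew 0.0021
```

View pics/w9.png

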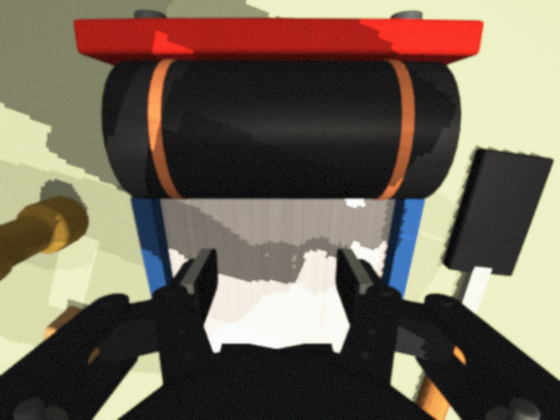

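The roller lies against the red plate at ramp x≈110.8 (seat at 110), square. Next I'll raise the fingers straight up and slightly back.

```bash

python3 -m handwheel '[{"delta_pos":[0,-0.5,-0.1],"twist":[0,0,0],"jaw":0.7},{"delta_pos":[0,-1.5,-0.3],"twist":[0,0,0],"jaw":0.7},{"delta_pos":[0,-3,-0.5],"twist":[0,0,0],"jaw":0.7},{"delta_pos":[0,-4.5,-0.8],"twist":[0,0,0],"jaw":0.7},{"delta_pos":[0,-6.2,-1],"twist":[0,0,0],"jaw":0.7},{"delta_pos":[0,-8,-1],"twist":[0,0,0],"jaw":0.7},{"delta_pos":[0,-9.5,-1],"twist":[0,0,0],"jaw":0.7},{"delta_pos":[0,-10.8,-1],"twist":[0,0,0],"jaw":0.7},{"delta_pos":[0,-11.6,-1],"twist":[0,0,0],"jaw":0.7},{"delta_pos":[0,-12,-1],"twist":[0,0,0],"jaw":0.7}]'
python3 -m handwheel '[{"delta_pos":[0,0,0],"twist":[0,0,0],"jaw":0.7},{"delta_pos":[0,0,0],"twist":[0,0,0],"jaw":0.7},{"delta_pos":[0,0,0],"twist":[0,0,0],"jaw":0.7},{"delta_pos":[0,0,0],"twist":[0,0,0],"jaw":0.7},{"delta_pos":[0,0,0],"twist":[0,0,0],"jaw":0.7},{"delta_pos":[0,0,0],"twist":[0,0,0],"jaw":0.7},{"delta_pos":[0,0,0],"twist":[0,0,0],"jaw":0.7},{"delta_pos":[0,0,0],"twist":[0,0,0],"jaw":0.7},{"delta_pos":[0,0,0],"twist":[0,0,0],"jaw":0.7},{"delta_pos":[0,0,0],"twist":[0,0,0],"jaw":0.7}]'
python3 m.py w10; python3 - <<'E'
from rig import imaging
import cv2
cv2.imwrite('pics/side9.png',imaging.capture('side')['frame'][:,:,::-1])
E
```

```text
time_s: 13.93
eef_pos: [562.5, 68.1, 165.8]
ee_rot: [-0.697, 0.697, 0.118, -0.117]
force: [-0.3, 0.2, 0.3]
grip_width: 0.701
time_s: 14.77
eef_pos: [562.1, 68.2, 164.0]
ee_rot: [-0.697, 0.697, 0.118, -0.118]
force: [-0.4, -0.2, 0.1]
grip_width: 0.698
TCP 35.1 -0.3 164.0 f along ramp -0.1 0.09 t 14.7667
roller [110.   -0.4  83.5] top z 85.8 dx vs TCP 74.9 skew 0.0002
```

View pics/side9.png

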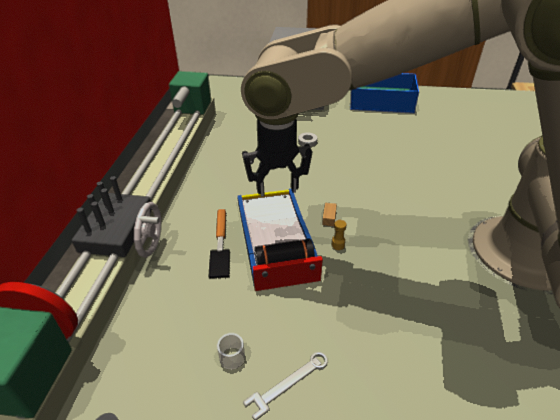

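View pics/w10.png

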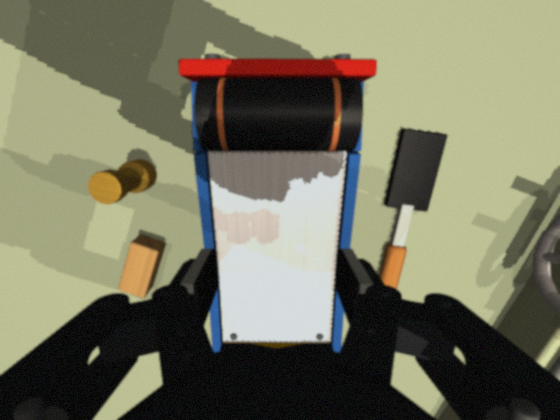

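Both views show the roller seated against the red stop (side view about (285,250)), the fingers clear, and the paddle, nozzle, chock, glass ring and wrench where they stood.

```bash
python3 -c "
from rig import ctrl; print(ctrl.finish_job())"
```

```text
the job is handed in; nothing more can be done
None
```

The roller is resting in its seat against the red stop plate, and I handed the job in at about 15 s. I pushed it at 18–26 mm/s with both spread fingertips, across the landing, up the slope and over the crest. It ran the last stretch into the seat by itself, then I raised the fingers clear.

- **Final position:** the roller axis measures ramp x 110.0 mm against a nominal 110. It is square to the ramp, the top is about 86 mm above the table (nominal 84), and it was in the same place about 1.7 s after the earlier check, to within 1 mm.
- **Contact and force:** push force on the slope read about 1.5–2.7 N each time I checked, and the wrist force was near zero after I withdrew.
- **Things around the ramp:** the paddle, nozzle, chock, glass ring and wrench look unmoved in the last pictures. The jar was hidden behind the arm in the last side view, and I didn't check the collar closely. The arm was never commanded near either of them.
- **One disagreement:** on the level landing, right after first touch, one reading put the roller about 4 mm ahead of the fingers. A small gap may have opened there. It was closed before the slope, where every reading showed a steady offset of 40.3–40.4 mm.

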